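# Hold the battery safe open with its lever

## Robot

A 6-joint arm with a two-finger parallel gripper is mounted at the origin on a cart in front of the work surface, level with it; the furniture and walls round the work are solid. World frame = base frame: x ahead of the robot, y to its left, z up, the work surface at z = 0. Lengths are in m, angles in degrees, forces in N, time in s.
With the tool pointing down it reaches from about 0.3 to 0.75 m from the base axis. Payload 8.5 kg.
Tool frame: the origin (TCP) lies between the finger pads; the fingertips stand 19 mm ahead of it and the grasp point (between the pads) is the TCP; z points along the fingers, y is the line along which they close (so a half turn about z gives the same grasp; the last joint's range is limited). The gripper opens to 85 mm and grips with 20 to 120 N. Pads are 22 mm wide; open, the fingers measure 114 mm over their backs; the gripper's body (76 mm by 85 mm) begins 54 mm behind the grasp point. The pads swing forward as they close: fully open they stand 13 mm farther back than shut.
Start: joints at [-87.794, 21.807, 74.336, -0, 83.858, -12.336], TCP at [0.138, -0.532, 0.25] pointing down, gripper open.
Joint ranges: [-178.18, 178.18], [-50.72, 133.34], [12.68, 142.11], [-81.47, 261.47], [9.98, 163.14], [-165.26, 165.26]. Speed limits (degrees/s): [136.94, 136.94, 180, 180, 180, 180].

## Interface

Orientations are given as a 3x3 rotation matrix whose columns are the frame's x, y, z axes.
In Python, from rig import env, optics gives the robot as it stands.
- The arm moves only by the tool arm_command, never from a script. Its argument "commands" is one flat list of numbers, 7 for each row, row after row: the closure, from -1 (fully open) to 1 (shut), so that 0 is half open, then the shift along the tool's x, y, z as a fraction of full scale, then the turn, a rotation vector about the tool's x, y, z as a fraction of full scale. A call has 1 to 12 rows; each row is the pose to reach, as a shift and turn from the pose commanded when the call began, along the tool's axes at that moment; what a row does not reach only later rows make up. Full scale, the value 1, is 500 mm for a shift and 120 degrees for a turn. A row lasts 1/12 s, in which the tool goes at most 41.7 mm and 7.16 degrees, less where a joint would pass 70% of its speed; a pose out of reach is approached as far as the arm can. A call with a number of a shift or a turn outside -1 to 1 is refused whole. A call with a gripper value outside its range is refused whole. The fingers move at their own pace and stop on an object; "newtons" is the grip in N (left out, the last holds). Time passes only in rows, so rows that repeat a pose let the fingers close. It gives the time, the measured TCP pose, the force, the opening and the grip force at its end, in the units of the state.
- env.observe(): the state, without advancing time (a new reading comes with each control period).
- optics.get_image(name): name is "scene" or "top"; returns a dict with "image" (384x512x3 uint8, red, green, blue), "intrinsics" (3x3 intrinsics, pixels), "k1" (the pictures are not rectified: a ray, as slopes to the right and down, at radius r is drawn at 1 + k1 r^2 times it, then the intrinsics apply), "origin" and "orientation" of the camera in the world. Camera axes: x right, y down, z forward; pixel columns grow to the right and rows downward; lengths in m; the calibration is good to about 2 mm. A picture is of the moment at which its call begins. There is no depth.
- env.close_job(): hands the job in; it is judged then, once.
The state is a dict: "time_s": time; "q": joint angles; "qvel": joint speeds; "joint_efforts": joint torques, N m; "position": TCP position; "tool_rot": TCP orientation; "ft_force": force on the tool from outside, world axes, zero at the start; "wrist_torque": the same for the moment, N m; "grip_width": finger opening in m; "gripper_force": force on a finger pad.
Only numpy, scipy, OpenCV 4.12 (cv2) and the standard library are available. Lean on these libraries where they do the work, as an engineer would, in place of code of your own. Each camera call takes 0.05 s, during which the arm holds its last target. There are 200 camera calls.

## Task

Press down the rubber pad at the long end of the lever on the steel battery safe, so that the short end raises the heavy lid smoothly (do not throw it up), until the pad is nearly down on its rubber stop. Finish while still holding the pad down, so that the lid stays open for someone to look at the battery inside. Only push the lever with the fingertips: leave it lying in its fulcrum, do not touch the lid or its handle, and leave the tape measure and the wooden block where they are.

Things in the scene. Friction and masses are not known exactly. Their poses are not given: they have to be found in the camera images.
- safe: Grey steel battery safe fixed to the bench by its base plate, 407 mm long, 150 mm wide at the box. Origin on the bench top under the fulcrum; x runs level along the lever from pad to box, y to its left, z up. Open-topped box at x = 74 to 186 mm, 130 mm wide, 73 mm high, a drill battery inside. With the shut lid and its wire handle it is 114 mm high.
- safe_stop (a point): Centre of the top of the rubber stop, a button 22 mm across under the lever's pad, 17 mm above the bench, at x = -170 mm in the safe's frame.
- safe_fulcrum (a point): Where the lever's pin lies in the open-topped slots of the fulcrum: two steel cheeks 50 mm long, up to 93 mm high, either side of the lever. 80 mm straight above the safe's origin.
- lever: Loose steel lever, 0.3 kg, bar 240 x 22 x 10 mm. Origin on the axis of its cross pin, which lies in the fulcrum. Axes parallel to the safe's at rest, when the bar slopes: long end (-x) raised by 0.314 rad, short end (60 mm beyond the pin, with a roller) under the lid's lip. Pressing turns it about its y axis by up to about 0.63 rad, to 0.314 rad below level.
- lever_pad (a point): Centre of the top face of the square rubber pad (46 x 46 mm, 6 mm thick) on the long end of the lever, 180 mm from the pin along the bar, 11 mm above the bar's middle line. About 146 mm above the bench at rest and about 35 mm when down on the stop; it moves on an arc about the pin. Holding it down takes about 2 to 8 N.
- lid_edge (a point): Middle of the lower front edge of the lid, a steel plate 138 x 132 x 18 mm of about 2.6 kg, hinged at the back of the box; the front overhangs the box by 22 mm, over the lever's short end. It falls shut by its weight when the lever is let go.
- lid (a joint): Opening angle of the lid in rad: 0 shut, grows as it rises; about 0.26 when the lever's pad is on the stop.
- tape_measure: Yellow tape measure, 82 x 33 x 69 mm, standing left of the lever; bystander. Origin at the centre of its underside.
- wood_block: Timber off-cut, 40 x 100 x 45 mm, right of the box; bystander. Origin at the centre of its underside.

How it is judged:
By the outcome, as a careful person would: the job done as asked, in the order asked, and still so for the second after the job is handed in, while the arm keeps its last pose, push and grip.
It also fails if it takes over 29 s, if anything falls off the work surface, if the arm or the gripper's body presses on something with over 40 N, if the wrist force passes 120 N, or if a joint passes its speed limit or range.

## Working session

There is one attempt and no reset: what is moved stays moved. The work goes in short steps, Python scripts to look and compute and a tool call to move; the robot and the scene stay as the last step left them, time stands still between calls to the robot, and variables do not carry over. Pictures are saved under pics/ and viewed, at most 10 in all, crops included, and the job is handed in when it is done.

Besides the shell and the picture viewer there is one more tool, called after "Request:" in YAML: its name, and indented under it one key for each argument. arm_command: Moves the arm, as the interface text tells. Shift numbers are shares of 500 mm and turn numbers shares of 120 degrees, none past 1 either way. Its arguments: {"type":"object","properties":{"commands":{"type":"array","items":{"type":"number"}},"newtons":{"type":"number"}},"required":["commands"]}

```bash
mkdir -p pics; cat > h.py <<'E'
import numpy as np, cv2, pickle
def ray(c,u,v):
    K=np.array(c["intrinsics"]);d=np.array([(u-K[0,2])/K[0,0],(v-K[1,2])/K[1,1]]);s=d.copy()
    for _ in range(20): s=d/(1+c["k1"]*(s@s))
    r=np.array(c["orientation"])@np.array([s[0],s[1],1]);return np.array(c["origin"]),r/np.linalg.norm(r)
def onz(c,u,v,z):
    o,r=ray(c,u,v);return o+r*(z-o[2])/r[2]
def tri(a,pa,b,pb):
    o1,r1=ray(a,*pa);o2,r2=ray(b,*pb)
    t=np.linalg.lstsq(np.c_[r1,-r2],o2-o1,rcond=None)[0]
    p,q=o1+t[0]*r1,o2+t[1]*r2;return (p+q)/2,np.linalg.norm(p-q)
def proj(c,P):
    p=np.array(c["orientation"]).T@(np.array(P)-c["origin"]);s=p[:2]/p[2];s=s*(1+c["k1"]*(s@s))
    K=np.array(c["intrinsics"]);return K[0,0]*s[0]+K[0,2],K[1,1]*s[1]+K[1,2]
E
python3 - <<'E'
from rig import env,optics
import pickle,cv2
d={n:optics.get_image(n) for n in("scene","top")}
pickle.dump(d,open("im0.pkl","wb"))
for n in d:
    cv2.imwrite(f"pics/{n}0.png",cv2.resize(d[n]["image"][:,:,::-1],(800,600),interpolation=cv2.INTER_CUBIC));print(n,d[n]["origin"],d[n]["orientation"],d[n]["intrinsics"])
s=env.observe();print(s["position"],s["tool_rot"],s["time_s"],s["ft_force"])
E
```

```text
scene [0.31272978 0.80143475 0.85451182] [[-0.86386222 -0.38461453  0.32529022]
 [-0.50367975  0.65057273 -0.56838529]
 [ 0.00698429 -0.65484867 -0.75572775]] [[491.72111993   0.         263.76159758]
 [  0.         491.72111993 199.6476633 ]
 [  0.           0.           1.        ]]
top [0.49977788 0.19998931 0.96172319] [[-0.0177572  -0.98863457  0.14928619]
 [-0.99955687  0.02112074  0.02097552]
 [-0.02389016 -0.14884758 -0.98857152]] [[399.0718002    0.         247.32829554]
 [  0.         399.0718002  186.14996798]
 [  0.           0.           1.        ]]
[ 0.13810546 -0.53212958  0.24978264] [[ 9.67961844e-01  2.51097327e-01 -1.31419725e-05]
 [ 2.51097135e-01 -9.67961033e-01  1.29108320e-03]
 [ 3.11466623e-04 -1.25301918e-03 -9.99999166e-01]] 0.1 [-1.00906067  0.64538588 -0.19915123]
```

View pics/scene0.png

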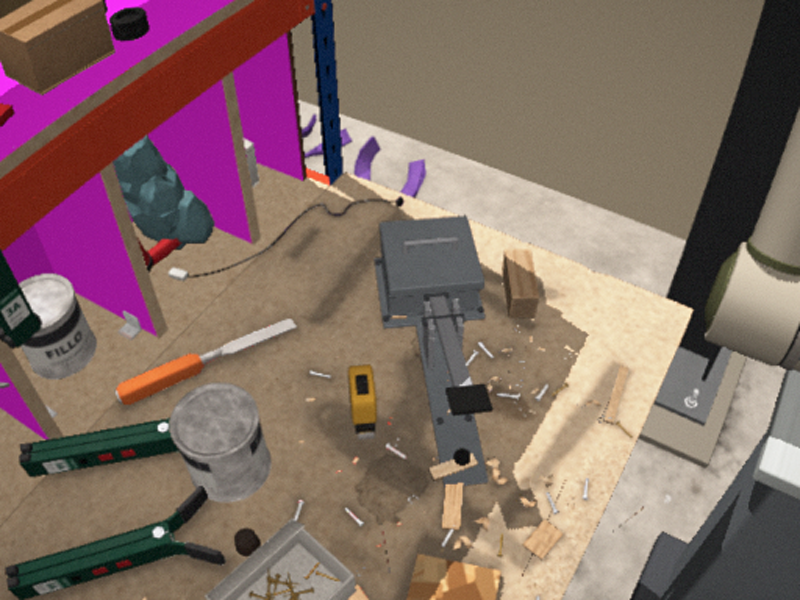

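View pics/top0.png

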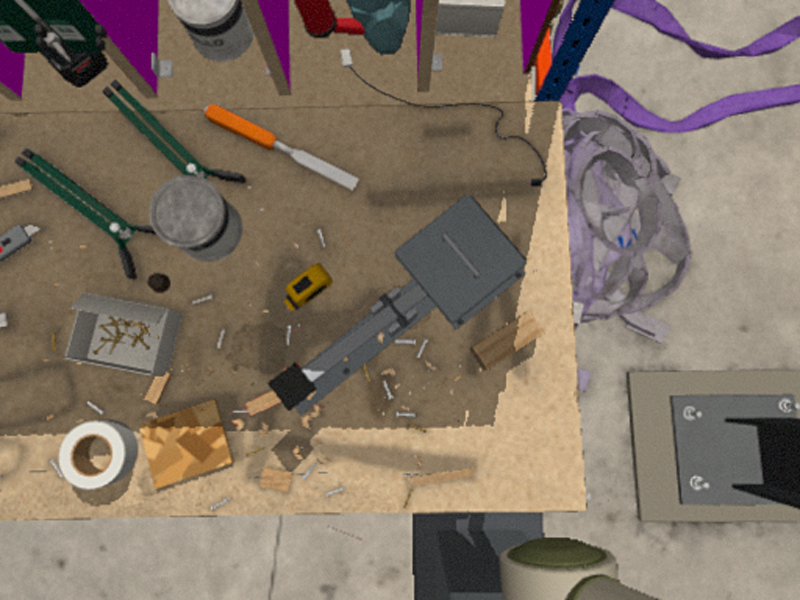

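The scene picture shows the pad at about (469,399) and the stop at (462,457). The top picture shows the pad at about (292,386), the lid at (460,262) and the tape at (307,286). All are in 800-wide pixels.

```bash
python3 - <<'E'
import pickle,cv2,numpy as np
from h import *
d=pickle.load(open("im0.pkl","rb"));S,T=d["scene"],d["top"];k=.64
def dark(c,box,th):
    x0,y0,x1,y1=[int(b*k) for b in box]
    g=c["image"][y0:y1,x0:x1].max(2);m=(g<th).astype(np.uint8)
    n,l,st,ce=cv2.connectedComponentsWithStats(m);i=1+st[1:,4].argmax()
    cs=cv2.findContours((l==i).astype(np.uint8),0,2)[0][0]
    r=cv2.minAreaRect(cs);return ce[i]+[x0,y0],st[i,4],np.array(r[0])+[x0,y0],r[1:]
for th in(35,45):
    ps=dark(S,(435,375,505,425),th);pt=dark(T,(255,350,330,420),th);st=dark(S,(445,440,480,475),th)
    print(th,ps,pt,st,sep="\n")
    p,e=tri(S,ps[0],T,pt[0]);print("pad",p,e,"onz",onz(S,*ps[0],.146),onz(T,*pt[0],.146))
    print("stop",onz(S,*st[0],.014))
# lid corners top view, top plane z~0.073+0.018
L=[(466,196),(396,252),(457,326),(526,261)]
P=[onz(T,u*k,v*k,.091) for u,v in L]
for p in P: print(p.round(4))
print([np.linalg.norm(P[i]-P[i-1]).round(4) for i in range(4)], np.mean(P,0))
# pin
print("pin?",tri(S,(443*k,318*k),T,(394*k,307*k)))
E
```

```text
35
(array([299.8125    , 255.90808824]), np.int32(272), array([299.98876953, 255.38202286]), ((17.160446166992188, 26.830974578857422), 84.5596694946289))
(array([186.74476987, 246.9707113 ]), np.int32(239), array([186.68000221, 246.73999786]), ((20.799999237060547, 21.80000114440918), 53.13010025024414))
(array([295.23943662, 291.78873239]), np.int32(71), array([295. , 291.5]), ((8.0, 9.0), 0.0))
pad [0.50075975 0.34352157 0.13789996] 0.0006246761139617973 onz [0.49833632 0.34861423 0.146     ] [0.50104422 0.34220742 0.146     ]
stop [0.50099263 0.3443664  0.014     ]
45
(array([299.52073733, 255.49539171]), np.int32(434), array([299.92682457, 255.34146309]), ((17.669044494628906, 26.945297241210938), 83.6598129272461))
(array([186.45076586, 246.92997812]), np.int32(457), array([186.88077164, 246.70384598]), ((21.838741302490234, 22.803508758544922), 52.12501525878906))
(array([295.14864865, 291.78378378]), np.int32(74), array([294.5, 291.5]), ((9.0, 9.0), 90.0))
pad [0.50103192 0.343919   0.13941476] 0.0002446431925747379 onz [0.49918089 0.3480995  0.146     ] [0.50113725 0.34280457 0.146     ]
stop [0.50115213 0.34444609 0.014     ]
[0.7668 0.1015 0.091 ]
[0.687  0.2039 0.091 ]
[0.5796 0.1208 0.091 ]
[0.6697 0.0206 0.091 ]
[np.float64(0.1264), np.float64(0.1298), np.float64(0.1358), np.float64(0.1348)] [0.67576642 0.11171296 0.091     ]
pin? (array([0.60750833, 0.2077304 , 0.08004312]), np.float64(0.004046171589103096))
```

```bash
python3 - <<'E'
import pickle
from h import *
d=pickle.load(open("im0.pkl","rb"));S,T=d["scene"],d["top"];k=.64
print("bolt",tri(S,(692*k,400*k),T,(692*k,415*k)))
print("pole base",tri(S,(715*k,372*k),T,(735*k,463*k)))
# bench edge right/front, tape and block
for q in [(585,510),(565,105),(800,460)]: print(onz(T,q[0]*k,q[1]*k,0))
s=np.array([.501,.3444]);c=np.array([.6758,.1117]);u=(c-s)/np.linalg.norm(c-s);o=s+.17*u
print(np.linalg.norm(c-s),u,o,"pad rest/level/down",[o-a*u for a in(.1678,.18,.1746)])
for P in [(*(o-.1678*u),.146),(*o,.08),(*(o-.17*u),.017),(*(o+.121*u),.091)]: print(np.divide(proj(S,P),k),np.divide(proj(T,P),k))
E
```

```text
bolt (array([ 0.30968061, -0.63236009, -0.89873857]), np.float64(0.18423682029112928))
pole base (array([ 0.22898864, -0.73186539, -0.87229311]), np.float64(0.08565152576952781))
[ 0.31540973 -0.06367753  0.        ]
[ 0.94163374 -0.07266747  0.        ]
[ 0.38408909 -0.37518091  0.        ]
0.29104008315007057 [ 0.60060456 -0.79954623] [0.60310277 0.20847714] pad rest/level/down [array([0.50232133, 0.342641  ]), array([0.49499395, 0.35239546]), array([0.49823722, 0.34807791])]
[467.78088661 394.5692806 ] [291.46140333 384.90031186]
[444.1605942  319.30970381] [394.00275976 311.43167806]
[461.43332992 454.72717189] [305.28672635 385.79222354]
[432.1939156  249.60110613] [461.09253993 258.25425531]
```

Request:
arm_command:
  commands: [1,0.08,-0.06,0,0,0,0,1,0.16,-0.12,0,0,0,0]
  newtons: 40

```text
time_s: 0.27
position: [0.1897, -0.467, 0.2493]
tool_rot: [[0.969, 0.248, -0.0], [0.248, -0.969, 0.001], [0.0, -0.001, -1.0]]
ft_force: [0.9, -0.4, 0.8]
grip_width: 0.0642
gripper_force: 0.0
```

Request:
arm_command:
  commands: [1,0.72,-0.64,0,0,0,0,1,0.72,-0.64,0,0,0,0,1,0.72,-0.64,0,0,0,0,1,0.72,-0.64,0,0,0,0,1,0.72,-0.64,0,0,0,0,1,0.72,-0.64,0,0,0,0,1,0.72,-0.64,0,0,0,0,1,0.72,-0.64,0,0,0,0,1,0.72,-0.64,0,0,0,0,1,0.72,-0.64,0,0,0,0,1,0.72,-0.64,0,0,0,0,1,0.72,-0.64,0,0,0,0]

```text
time_s: 1.27
position: [0.4594, -0.0637, 0.2502]
tool_rot: [[0.967, 0.253, 0.0], [0.253, -0.967, 0.001], [0.0, -0.001, -1.0]]
ft_force: [-0.7, -0.7, 0.2]
grip_width: 0.0001
gripper_force: 0.0
```

Request:
arm_command:
  commands: [1,0.28,-0.7,0,0,0,-0.186,1,0.28,-0.7,0,0,0,-0.186,1,0.28,-0.7,0,0,0,-0.186,1,0.28,-0.7,0,0,0,-0.186,1,0.28,-0.7,0,0,0,-0.186,1,0.28,-0.7,0,0,0,-0.186,1,0.28,-0.7,0,0,0,-0.186,1,0.28,-0.7,0,0,0,-0.186,1,0.28,-0.7,0,0,0,-0.186,1,0.28,-0.7,0,0,0,-0.186,1,0.28,-0.7,0,0,0,-0.186,1,0.28,-0.7,0,0,0,-0.186]

```text
time_s: 2.27
position: [0.5056, 0.3065, 0.2498]
tool_rot: [[0.8, 0.6, -0.001], [0.6, -0.8, -0.001], [-0.001, -0.0, -1.0]]
ft_force: [0.2, 0.2, 0.3]
grip_width: -0.0
gripper_force: 0.0
```

Request:
arm_command:
  commands: [1,0.038,-0.032,0.03,0.05,0,0,1,0.038,-0.032,0.06,0.1,0,0,1,0.038,-0.032,0.09,0.15,0,0,1,0.038,-0.032,0.114,0.15,0,0,1,0.038,-0.032,0.114,0.15,0,0,1,0.038,-0.032,0.114,0.15,0,0]

```text
time_s: 2.77
position: [0.5117, 0.3297, 0.1935]
tool_rot: [[0.801, 0.569, -0.185], [0.598, -0.762, 0.247], [-0.001, -0.309, -0.951]]
ft_force: [0.3, 0.3, 1.0]
grip_width: 0.0003
gripper_force: 0.0
```

```bash
cat > look.py <<'E'
import sys,pickle,cv2,numpy as np
from rig import env,optics
n=sys.argv[1]
d={c:optics.get_image(c) for c in("scene","top")};pickle.dump(d,open(f"im{n}.pkl","wb"))
a=d["scene"]["image"][90:330,180:420];b=d["top"]["image"][110:350,80:320]
cv2.imwrite(f"pics/l{n}.png",cv2.resize(np.hstack([a,b])[:,:,::-1],(800,400),interpolation=cv2.INTER_CUBIC))
s=env.observe();p=np.array(s["position"]);R=np.array(s["tool_rot"]);tip=p+.019*R[:,2]
u=np.array([.6006,-.7995,0]);v=np.array([.7995,.6006,0]);o=np.array([.6031,.2085,0])
for q in(p,tip): print([round(float(x)*1000,1) for x in((q-o)@u,(q-o)@v,q[2])])
print(R.round(3),s["ft_force"],s["time_s"])
E
python3 look.py 1
```

```text
[-152.7, 0.3, 194.7]
[-158.5, 0.4, 176.6]
[[ 0.8    0.571 -0.183]
 [ 0.6   -0.761  0.248]
 [ 0.002 -0.308 -0.951]] [-0.13567312 -0.01266551  0.2564592 ] 2.8667
```

View pics/l1.png

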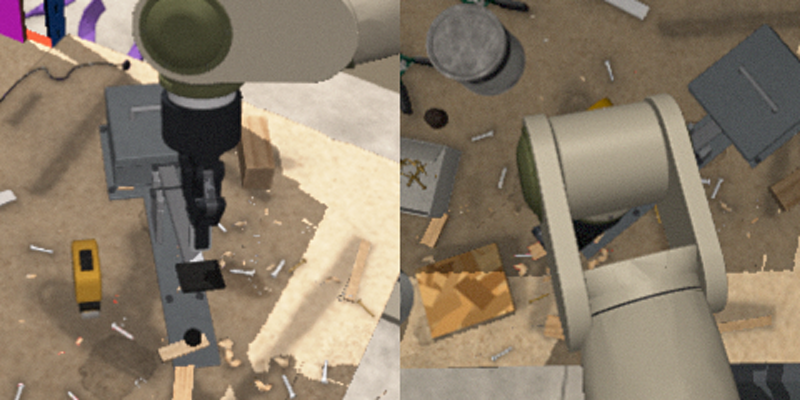

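The tips (203,245) are in line with the pad (201,277), about 30 mm short of it along its normal. I'll approach now.

Request:
arm_command:
  commands: [1,0,0,0.02,0,0,0,1,0,0,0.04,0,0,0,1,0,0,0.05,0,0,0,1,0,0,0.056,0,0,0,1,0,0,0.06,0,0,0,1,0,0,0.062,0,0,0,1,0,0,0.064,0,0,0,1,0,0,0.064,0,0,0]

```text
time_s: 3.53
position: [0.5055, 0.339, 0.1629]
tool_rot: [[0.8, 0.571, -0.185], [0.6, -0.761, 0.247], [0.0, -0.309, -0.951]]
ft_force: [0.3, -0.5, -0.2]
grip_width: -0.0004
gripper_force: 0.0
```

```bash
python3 - <<'E'
from rig import env
s=env.observe();print(s["position"],s["ft_force"])
import numpy as np
for f in (.5,1,1.5,2,2.5,3,3.5,4,5,6,7,8,9,10):
    a=np.radians(f);print(f,((180.7*(1-np.cos(a))-30*np.sin(a))/500).round(4),((30*(1-np.cos(a))+180.7*np.sin(a))/500).round(4),round(-f/120,4))
E
```

```text
[0.50553465 0.33900922 0.16290179] [ 0.25496362 -0.49015695 -0.21457346]
0.5 -0.0005 0.0032 -0.0042
1 -0.001 0.0063 -0.0083
1.5 -0.0014 0.0095 -0.0125
2 -0.0019 0.0126 -0.0167
2.5 -0.0023 0.0158 -0.0208
3 -0.0026 0.019 -0.025
3.5 -0.003 0.0222 -0.0292
4 -0.0033 0.0254 -0.0333
5 -0.0039 0.0317 -0.0417
6 -0.0043 0.0381 -0.05
7 -0.0046 0.0445 -0.0583
8 -0.0048 0.0509 -0.0667
9 -0.0049 0.0573 -0.075
10 -0.0049 0.0637 -0.0833
```

Request:
arm_command:
  commands: [1,0,0,0.002,0,0,0,1,0,0,0.004,0,0,0,1,0,0,0.006,0,0,0,1,0,0,0.006,0,0,0]

```text
time_s: 3.87
position: [0.5052, 0.3397, 0.1604]
tool_rot: [[0.8, 0.571, -0.184], [0.6, -0.761, 0.248], [0.001, -0.309, -0.951]]
ft_force: [0.7, -0.9, 3.5]
grip_width: 0.0003
gripper_force: 2.0
```

Request:
arm_command:
  commands: [1,0,-0.0005,0.0032,-0.004,0,0,1,0,-0.001,0.0063,-0.008,0,0,1,0,-0.0014,0.0095,-0.0125,0,0,1,0,-0.0019,0.0126,-0.0167,0,0,1,0,-0.0023,0.0158,-0.021,0,0,1,0,-0.0026,0.019,-0.025,0,0,1,0,-0.003,0.0222,-0.029,0,0,1,0,-0.0033,0.0254,-0.0333,0,0,1,0,-0.0036,0.0286,-0.0375,0,0,1,0,-0.0039,0.0317,-0.0417,0,0]

```text
time_s: 4.7
position: [0.5009, 0.3452, 0.1454]
tool_rot: [[0.8, 0.585, -0.134], [0.6, -0.78, 0.179], [0.0, -0.224, -0.975]]
ft_force: [0.5, -0.6, 3.8]
grip_width: 0.0003
gripper_force: 2.3
```

```bash
python3 look.py 2
```

```text
[-170.7, 0.3, 145.4]
[-175.0, 0.3, 126.9]
[[ 0.8    0.585 -0.135]
 [ 0.6   -0.78   0.179]
 [-0.    -0.224 -0.975]] [ 1.52093119 -2.43515132  4.78033888] 4.8
```

View pics/l2.png

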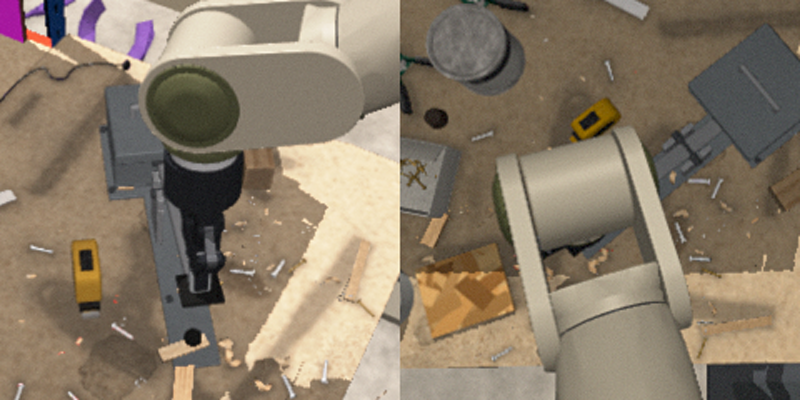

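The fingertips sit on the pad at (203,285) and the lever is turning, so I'll keep pressing along the arc.

Request:
arm_command:
  commands: [1,0,-0.0005,0.0032,-0.004,0,0,1,0,-0.001,0.0063,-0.008,0,0,1,0,-0.0016,0.0106,-0.014,0,0,1,0,-0.0021,0.0148,-0.0195,0,0,1,0,-0.0026,0.019,-0.025,0,0,1,0,-0.003,0.0233,-0.0306,0,0,1,0,-0.0034,0.0275,-0.0361,0,0,1,0,-0.0039,0.0317,-0.0417,0,0,1,0,-0.0042,0.036,-0.0473,0,0,1,0,-0.0044,0.0402,-0.0528,0,0,1,0,-0.0046,0.0445,-0.0583,0,0,1,0,-0.0048,0.0509,-0.0667,0,0]

```text
time_s: 5.8
position: [0.4961, 0.3516, 0.1213]
tool_rot: [[0.8, 0.598, -0.051], [0.6, -0.797, 0.069], [0.0, -0.086, -0.996]]
ft_force: [-0.1, -0.8, 6.2]
grip_width: -0.0002
gripper_force: 2.7
```

Request:
arm_command:
  commands: [1,0,-0.0005,0.0032,-0.004,0,0,1,0,-0.001,0.0063,-0.008,0,0,1,0,-0.0016,0.0106,-0.014,0,0,1,0,-0.0021,0.0148,-0.0195,0,0,1,0,-0.0026,0.019,-0.025,0,0,1,0,-0.003,0.0233,-0.0306,0,0,1,0,-0.0034,0.0275,-0.0361,0,0,1,0,-0.0039,0.0317,-0.0417,0,0,1,0,-0.0042,0.036,-0.0473,0,0,1,0,-0.0044,0.0402,-0.0528,0,0,1,0,-0.0046,0.0445,-0.0583,0,0,1,0,-0.0048,0.0509,-0.0667,0,0]

```text
time_s: 6.8
position: [0.4937, 0.355, 0.0963]
tool_rot: [[0.8, 0.599, 0.033], [0.6, -0.799, -0.043], [0.001, 0.054, -0.999]]
ft_force: [1.5, -1.6, 5.0]
grip_width: 0.0003
gripper_force: 2.7
```

```bash
python3 look.py 3
```

```text
[-183.3, 0.3, 95.8]
[-182.3, 0.3, 76.9]
[[ 0.8    0.6    0.032]
 [ 0.6   -0.799 -0.043]
 [-0.     0.054 -0.999]] [ 1.543042   -1.67240671  4.51194436] 6.9
```

View pics/l3.png

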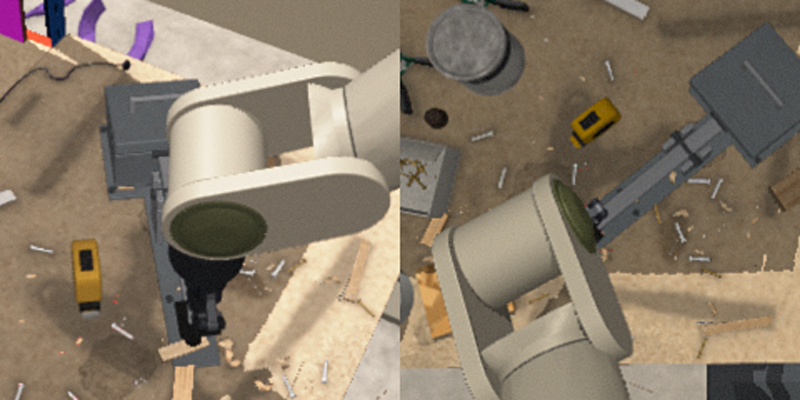

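The lever is about level and the lid has begun to rise. Side forces are small.

Request:
arm_command:
  commands: [1,0,-0.0005,0.0032,-0.004,0,0,1,0,-0.001,0.0063,-0.008,0,0,1,0,-0.0016,0.0106,-0.014,0,0,1,0,-0.0021,0.0148,-0.0195,0,0,1,0,-0.0026,0.019,-0.025,0,0,1,0,-0.003,0.0233,-0.0306,0,0,1,0,-0.0034,0.0275,-0.0361,0,0,1,0,-0.0039,0.0317,-0.0417,0,0,1,0,-0.0042,0.036,-0.0473,0,0,1,0,-0.0044,0.0402,-0.0528,0,0,1,0,-0.0046,0.0445,-0.0583,0,0,1,0,-0.0048,0.0509,-0.0667,0,0]

```text
time_s: 7.9
position: [0.4931, 0.3558, 0.071]
tool_rot: [[0.8, 0.588, 0.116], [0.6, -0.785, -0.153], [0.001, 0.192, -0.981]]
ft_force: [1.1, -2.1, 6.3]
grip_width: -0.0001
gripper_force: 2.6
```

Request:
arm_command:
  commands: [1,0,-0.0005,0.0032,-0.004,0,0,1,0,-0.001,0.0063,-0.008,0,0,1,0,-0.0014,0.0095,-0.0125,0,0,1,0,-0.0019,0.0126,-0.0167,0,0,1,0,-0.0023,0.0158,-0.021,0,0,1,0,-0.0026,0.019,-0.025,0,0,1,0,-0.003,0.0222,-0.029,0,0,1,0,-0.0033,0.0254,-0.0333,0,0,1,0,-0.0036,0.0286,-0.0375,0,0,1,0,-0.0039,0.0317,-0.0417,0,0]

```text
time_s: 8.73
position: [0.4935, 0.355, 0.0549]
tool_rot: [[0.8, 0.576, 0.166], [0.6, -0.769, -0.221], [0.0, 0.277, -0.961]]
ft_force: [1.5, -1.7, 5.4]
grip_width: -0.0001
gripper_force: 2.3
```

```bash
python3 look.py 4
```

```text
[-183.2, 0.3, 54.5]
[-177.9, 0.2, 36.2]
[[ 0.8    0.577  0.165]
 [ 0.6   -0.769 -0.221]
 [-0.     0.276 -0.961]] [ 0.94285179 -0.54538513  3.97179652] 8.8333
```

View pics/l4.png

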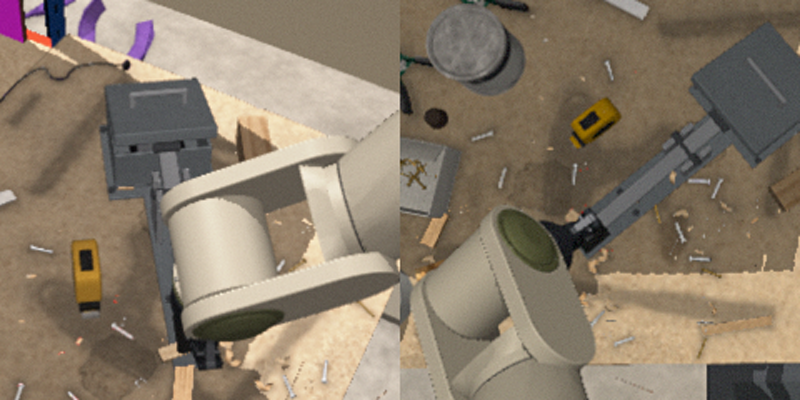

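The lid stands open with a gap at (170,148). The pad should be a few mm above its stop, so I'll go a little further and watch the force.

Request:
arm_command:
  commands: [1,0,0,0.001,-0.002,0,0,1,0,0,0.002,-0.004,0,0,1,0,-0.001,0.003,-0.005,0,0,1,0,-0.001,0.004,-0.006,0,0,1,0,-0.001,0.005,-0.007,0,0,1,0,-0.001,0.006,-0.008,0,0,1,0,-0.001,0.006,-0.008,0,0,1,0,-0.001,0.006,-0.008,0,0]

```text
time_s: 9.5
position: [0.4935, 0.3549, 0.0516]
tool_rot: [[0.8, 0.574, 0.175], [0.6, -0.765, -0.234], [-0.0, 0.292, -0.956]]
ft_force: [0.5, 0.1, 4.1]
grip_width: 0.0001
gripper_force: 1.9
```

```bash
python3 look.py 5
```

```text
[-182.9, 0.3, 51.6]
[-177.3, 0.3, 33.5]
[[ 0.8    0.574  0.175]
 [ 0.6   -0.765 -0.234]
 [-0.     0.292 -0.956]] [-0.11399374  0.0758715   2.67141524] 9.6
```

Request:
arm_command:
  commands: [1,0,0,0.001,-0.001,0,0,1,0,0,0.002,-0.0025,0,0,1,0,0,0.003,-0.004,0,0,1,0,0,0.003,-0.004,0,0]

```text
time_s: 9.93
position: [0.4936, 0.3549, 0.0508]
tool_rot: [[0.8, 0.572, 0.181], [0.6, -0.763, -0.24], [0.001, 0.3, -0.954]]
ft_force: [-3.6, 1.1, 8.8]
grip_width: -0.0001
gripper_force: 4.7
```

```bash
python3 look.py 6; python3 - <<'E'
import pickle,cv2,numpy as np
d=pickle.load(open("im6.pkl","rb"))
cv2.imwrite("pics/l6b.png",cv2.resize(np.hstack([d["scene"]["image"][120:340,230:330],d["top"]["image"][180:290,150:350].repeat(2,0)[:, :200]])[:,:,::-1],(800,587),interpolation=cv2.INTER_CUBIC))
E
```

```text
[-182.8, 0.4, 50.8]
[-177.1, 0.4, 32.7]
[[ 0.8    0.572  0.181]
 [ 0.6   -0.763 -0.24 ]
 [ 0.001  0.3   -0.954]] [-3.65872531  1.45196912  9.10041837] 10.0333
```

View pics/l6b.png

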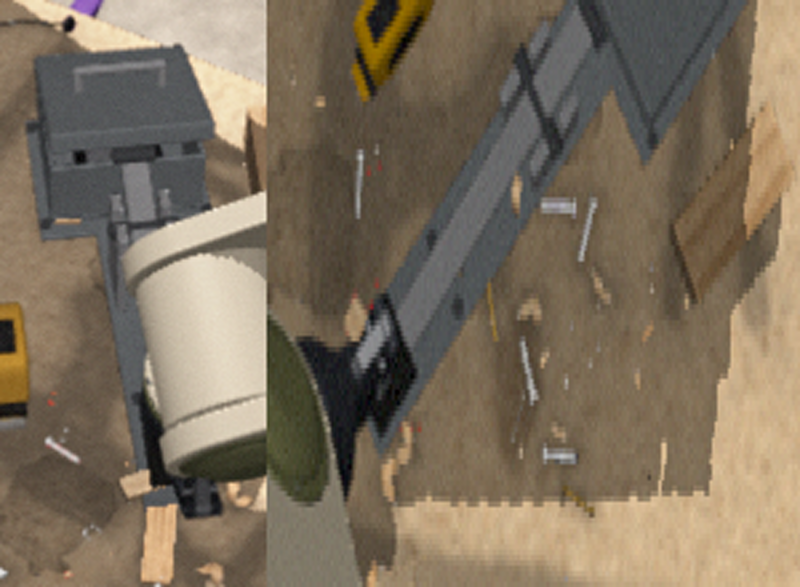

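The lid is open, the lever lies in its fulcrum and the bystanders haven't moved. The force rose from 3 N to 9 N, so the stop has been reached. I'll ease back slightly and hold there.

Request:
arm_command:
  commands: [1,0,0,-0.001,0.001,0,0,1,0,0,-0.0015,0.002,0,0,1,0,0,-0.0015,0.002,0,0,1,0,0,-0.0015,0.002,0,0,1,0,0,-0.0015,0.002,0,0,1,0,0,-0.0015,0.002,0,0,1,0,0,-0.0015,0.002,0,0,1,0,0,-0.0015,0.002,0,0]

```text
time_s: 10.7
position: [0.4936, 0.3549, 0.051]
tool_rot: [[0.8, 0.573, 0.178], [0.6, -0.764, -0.237], [0.0, 0.296, -0.955]]
ft_force: [-1.0, 1.3, 5.0]
grip_width: 0.0002
gripper_force: 2.8
```

```bash
python3 look.py 7
```

```text
[-182.7, 0.4, 51.0]
[-177.1, 0.4, 32.8]
[[ 0.8    0.573  0.178]
 [ 0.6   -0.764 -0.237]
 [ 0.     0.296 -0.955]] [-1.45064395  0.90404079  4.94551589] 10.8
```

The push is steady at 5 N and the lid is held open, so I'm handing in.

```bash
python3 -c "
from rig import env
print(env.close_job())"
```

```text
the job is handed in; nothing more can be done
None
```

I handed the job in at about 10.8 s with the lid open: the fingertips are holding the pad within about 1 mm of its stop with a steady 5 N push, the lever is in its fulcrum, and the tape measure and wooden block have not moved.

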